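# Hold a cuvette in the light path of the open photometer

### The job

Lift the lid of the grey cuvette case by its bar handle until it rests on its stop, and leave it open. Then take the tall glass cuvette out of the case, gripping it by its long frosted sides only (never touch the clear end windows), and hold it upright in the open photometer, midway between the lamp and detector heads and at the height of their lenses, with the light passing lengthwise through both end windows and the cuvette touching no part of the instrument. Finish while still holding it there, steady in the air; leave the low metal filter block in its slot, and do not disturb the pen and the beaker.

Things in the scene. Friction and masses are not known exactly. Their poses are not given: they have to be found in the camera images.
- case: Fixed grey case, 110 mm (x) by 150 mm (y), 24 mm high without lid; origin at the centre of its underside; x from handle side (front) to hinge side (rear), roughly to the robot's left. Two slots, 12 mm deep, long along x, in a black insert whose top is 22 mm up; centred 14 mm in front of the middle and 34 mm either side in y, 1.5 mm play. Either may hold the cuvette, the other the filter block.
- lid (a joint): Angle of the case's lid: 0 is shut, grows as it opens, 1.83 is fully open on its stop (just past upright, leaning back). A stiff hinge (about 0.2 N m plus the lid's 160 g): the lid stays where it is left. It may start a little ajar. A hood 110 x 150 mm, 44 mm deep; fully open, its highest part, the handle bar, is 161 mm above the worktop, and it may stand between cuvette and photometer.
- lid_hinge (a point): Middle of the hinge line, at the top rear edge of the case, 55 mm behind the case's middle and 24 mm above its underside; the hinge line runs along the case's y.
- lid_handle (a point): Middle of the lid's handle: a round bar 8 mm thick, 92 mm long along the case's y, held at its ends, 32 mm clear of the lid's front face. Lid shut, it is 146 mm in front of the hinge line and 30 mm above it; it swings with the lid. The bar can roll between the fingers, so a gripper pointing straight down can hold it over the whole swing.
- cell: Glass cuvette, 42.5 mm long (x), 12.5 mm thick (y), 50 mm high (z; 46 mm glass, then a slightly narrower white stopper), about 35 g. Origin at the centre of its underside. Broad faces (+y, -y) are frosted, to be gripped; narrow ends (+x, -x) are clear windows. It stands 12 mm deep in its slot, 38 mm stick out; its x runs along the case's x.
- cell_center (a point): Centre of the cuvette, 25 mm above its underside.
- window_a: Clear window at the +x end of the cuvette, 2 mm thick, 9.5 mm wide, 46 mm high (1.5 mm set in from each frosted face); origin at the window's centre. Not to be touched.
- window_b: The same at the -x end of the cuvette.
- filter: Low aluminium filter block, 42.5 x 12.5 x 30 mm, in the other slot (18 mm stick out); origin at the centre of its underside. Stays in its slot.
- photometer: Fixed open photometer: base plate 75 mm (x) by 230 mm (y), 12 mm thick, with a lamp head (+y end) and a detector head (-y end), each 54 mm wide in x, tops 91 mm above the worktop. Black lens tubes, 28 mm in diameter, face each other across a gap of 104 mm; the light runs along y between them. Origin at the centre of its underside.
- beam_mid (a point): Point on the light axis midway between the two lenses, 66 mm above the work surface (54 mm above the base plate). The cuvette's centre belongs here, with the cuvette's x along the photometer's y, either way round.
- glass_beaker: Beaker, 54 mm wide, 69 mm high; bystander. Origin at the centre of its underside.
- pen: Marker pen, 135 mm long, 17 mm thick, lying on the worktop; bystander. Origin at the centre of its underside.

How it is judged:
By the outcome, as a careful person would: the job done as asked, in the order asked, and still so for the second after the job is handed in, while the arm keeps its last pose, push and grip.
It also fails if it takes over 56 s, if anything falls off the work surface, if the arm or the gripper's body presses on something with over 40 N, if the wrist force passes 120 N, or if a joint passes its speed limit or range.

### The arm

A 6-joint arm with a two-finger parallel gripper is mounted at the origin on a cart in front of the work surface, level with it; the furniture and walls round the work are solid. World frame = base frame: x ahead of the robot, y to its left, z up, the work surface at z = 0. Lengths are in m, angles in rad, forces in N, time in s.
With the tool pointing down it reaches from about 0.225 to 0.875 m from the base axis. Payload 3.4 kg.
Tool frame: the origin (TCP) lies at the very end of the fingers, on their centre line; the grasp point (between the pads) lies 19 mm behind it; z points along the fingers, y is the direction in which the jaws open and shut (so a half turn about z gives the same grasp; the last joint's range is limited). The gripper opens to 85 mm and grips with 20 to 120 N. Pads are 22 mm wide; open, the fingers measure 114 mm over their backs; the gripper's body (76 mm by 85 mm) begins 54 mm behind the grasp point. The pads swing forward as they close: fully open they stand 13 mm farther back than shut.
Start: joints at [1.037, 0.276, 1.505, -0, 1.361, -0.121], TCP at [0.231, 0.527, 0.231] pointing down, gripper open.
Joint ranges: [-2.89, 2.89], [-0.75, 2.08], [0.22, 2.7], [-1.18, 4.32], [0.11, 2.71], [-2.7, 2.7]. Speed limits (rad/s): [2.57, 2.57, 3.14, 3.14, 3.14, 3.14].

### API

Orientations are given as a unit quaternion [w, x, y, z].
In Python, from rig import manip gives the robot as it stands. The module is installed in compiled form; this text tells all that it offers.
- The arm moves only by the tool carry_out, never from a script. Its argument "moves" is one flat list of numbers, 5 for each row, row after row: the opening in per cent of the stroke, from 0 (shut) to 100 (fully open), then the shift along the world's x, y, z in cm, then the turn about the world's z in rad. A call has exactly 10 rows; each row shifts and turns the commanded pose from where the row before left it; what a row does not reach is not made up. A row lasts 1/10 s, in which the tool goes at most 50 mm and 8.59 degrees, less where a joint would pass 70% of its speed; a pose out of reach is approached as far as the arm can. A call is refused whole if a number of a shift passes 5 or a number of a turn 0.15, either way. A call with a gripper value outside its range is refused whole. The fingers move at their own pace and stop on an object; "squeeze" is the grip in N (left out, the last holds). Time passes only in rows, so rows that do not move let the fingers close, or fill a call up. It gives the time, the measured TCP pose, the force and the opening at its end, in the units of the state.
- manip.get_state(): the state, without advancing time (a new reading comes with each control period).
- manip.get_image(name): name is "scene" or "top" or "wrist"; returns the picture (400x640x3 uint8, red, green, blue); there is no depth.
- manip.camera_info(name): a dict with "fov_y" (degrees; the focal length in pixels is half the picture's height over the tangent of half this angle, whatever the lens; pixels are square), "cx", "cy" (the principal point, pixels), "rvec" (rotation vector, rad) and "tvec" (3), from world to camera coordinates, as OpenCV has them; the wrist camera has in their place "hand_eye" (4x4, takes a point from camera to tool coordinates, whose origin is the TCP and whose axes are the flange's). Camera axes: x right, y down, z forward; pixel columns grow to the right and rows downward; lengths in m; the calibration is good to about 2 mm. The wrist camera is an equidistant fisheye: a pixel r from the principal point sees the ray r / f radians off the axis. A picture is of the moment at which its call begins: read the wrist's pose just before it. camera_info takes no time and is no camera call.
- manip.sign_off(): hands the job in, once; it reports no verdict.
The state is a dict: "clock": time; "qpos": joint angles; "qd": joint speeds; "effort": joint torques, N m; "position": TCP position; "ee_rot": TCP orientation; "contact_force": force on the tool from outside, world axes, zero at the start; "moment": the same for the moment, N m; "width": finger opening in m.
Only numpy, scipy, OpenCV 4.12 (cv2) and the standard library are available. Lean on these libraries where they do the work, as an engineer would, in place of code of your own. Each camera call takes 0.05 s, during which the arm holds its last target. There are 200 camera calls.

## Working session

There is one attempt and no reset: what is moved stays moved. The work goes in short steps, Python scripts to look and compute and a tool call to move; the robot and the scene stay as the last step left them, time stands still between calls to the robot, and variables do not carry over. Pictures are saved under pics/ and viewed, about 8 in all and at most 12, crops included, and the job is handed in when it is done.

Besides the shell and the picture viewer there is one more tool, called after "Call:" as name(argument=value, ...) on one line, values as JSON. carry_out: Moves the arm, as the interface text tells. Its arguments: {"type":"object","properties":{"moves":{"type":"array","items":{"type":"number"}},"squeeze":{"type":"number"}},"required":["moves"]}

```bash
mkdir -p pics
python3 - <<'E'
from rig import manip
import cv2
for n in ("scene","top"):
    im=manip.get_image(n); cv2.imwrite(f"pics/{n}0.png",im[:,:,::-1])
    print(n,manip.camera_info(n))
print(manip.camera_info("wrist")); s=manip.get_state(); print(s)
E
```

```text
scene {'fov_y': 55.29560380431527, 'cx': 321.9062793873667, 'cy': 202.8492821973435, 'rvec': array([ 2.02593149, -0.62713923,  0.3299166 ]), 'tvec': array([-0.42864417,  0.2040606 ,  0.79964395])}
top {'fov_y': 56.40975721676989, 'cx': 318.09327602229087, 'cy': 202.78921702828515, 'rvec': array([ 2.14531504, -2.1694265 ,  0.18348186]), 'tvec': array([-0.03260377,  0.5107719 ,  0.93786211])}
{'fov_y': 65.70646984690485, 'cx': 319.0887226182531, 'cy': 200.20386467351437, 'hand_eye': array([[-8.34498336e-04, -9.46534250e-01, -3.22602257e-01,
         8.22744298e-02],
       [ 9.99999465e-01, -5.92523804e-04, -8.48269993e-04,
        -1.65289981e-04],
       [ 6.11767086e-04, -3.22602793e-01,  9.46534238e-01,
        -1.41425164e-01],
       [ 0.00000000e+00,  0.00000000e+00,  0.00000000e+00,
         1.00000000e+00]])}
{'clock': 0.1, 'qpos': array([ 1.03699018e+00,  2.76537644e-01,  1.50601282e+00,  2.63715776e-05,
        1.36073680e+00, -1.20994709e-01]), 'qd': array([-0.0012223 , -0.00254472, -0.00229166, -0.00030885, -0.00100107,
        0.00039065]), 'effort': array([ 2.06613848e-03, -4.17701912e+01, -2.46406138e+01,  1.87706091e-04,
        5.78812149e-03, -1.34996100e-05]), 'position': array([0.2304269 , 0.52628021, 0.23052037]), 'ee_rot': array([-2.84687665e-04,  2.04945872e-01,  9.78772942e-01, -7.98152175e-04]), 'contact_force': array([-0.21250685, -0.74704588,  0.08005842]), 'moment': array([ 0.02351315, -0.01896335, -0.06707586]), 'width': 0.08542836990060639}
```

View pics/scene0.png

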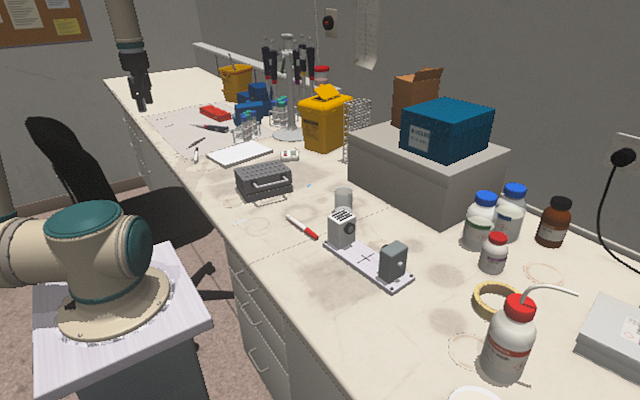

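View pics/top0.png

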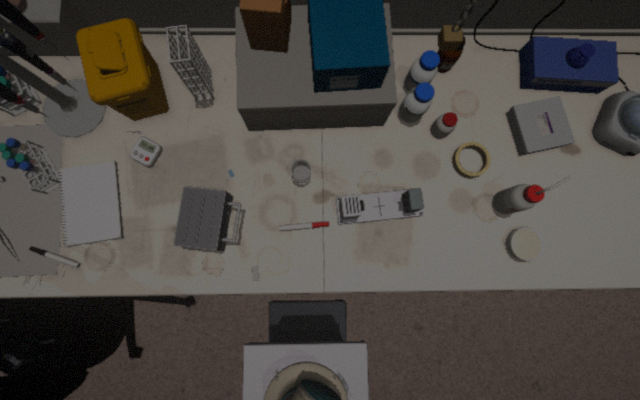

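The scene view shows the case at about (263,182) with its handle towards the photometer at about (367,265), and the beaker at (343,198). In the top view the case is at (205,218), the handle bar at (238,224), the pen at (303,226), the beaker at (301,174) and the photometer at (380,206). Next: an enlarged crop to measure from.

```bash
cat > h.py <<'E'
import numpy as np, cv2
from rig import manip
from scipy.spatial.transform import Rotation as R
def ray(name,u,v,state=None):
    c=manip.camera_info(name); f=200/np.tan(np.radians(c["fov_y"]/2))
    d=np.array([u-c["cx"],v-c["cy"]])
    if name=="wrist":
        r=np.hypot(*d); th=r/f
        dc=np.r_[d/max(r,1e-9)*np.sin(th),np.cos(th)]
        w,x,y,z=state["ee_rot"]; Rt=R.from_quat([x,y,z,w]).as_matrix(); H=c["hand_eye"]
        return state["position"]+Rt@H[:3,3], Rt@H[:3,:3]@dc
    Rm=cv2.Rodrigues(c["rvec"])[0]
    return -Rm.T@c["tvec"], Rm.T@np.r_[d/f,1]
def onz(name,u,v,z,state=None):
    o,d=ray(name,u,v,state); return o+d*(z-o[2])/d[2]
def proj(name,P,state=None):
    c=manip.camera_info(name); f=200/np.tan(np.radians(c["fov_y"]/2)); P=np.asarray(P,float)
    if name=="wrist":
        w,x,y,z=state["ee_rot"]; Rt=R.from_quat([x,y,z,w]).as_matrix(); H=c["hand_eye"]
        pc=H[:3,:3].T@(Rt.T@(P-state["position"])-H[:3,3])
        r=np.hypot(pc[0],pc[1]); th=np.arctan2(r,pc[2])
        return np.array([c["cx"],c["cy"]])+f*th*pc[:2]/max(r,1e-9)
    pc=cv2.Rodrigues(c["rvec"])[0]@P+c["tvec"]
    return np.array([c["cx"],c["cy"]])+f*pc[:2]/pc[2]
E
python3 - <<'E'
from h import *
t=cv2.imread("pics/top0.png"); s=cv2.imread("pics/scene0.png")
a=cv2.resize(t[160:260,165:265],None,fx=4,fy=4,interpolation=cv2.INTER_CUBIC)
b=cv2.resize(t[160:260,330:430],None,fx=4,fy=4,interpolation=cv2.INTER_CUBIC)
c=cv2.resize(s[145:212,220:420],None,fx=4,fy=2.98,interpolation=cv2.INTER_CUBIC)
cv2.imwrite("pics/crop1.png",np.vstack([np.clip(1.8*np.hstack([a,b]),0,255).astype(np.uint8),c]))
o,_=ray("top",0,0); print(o, proj("top",[.23,.526,.23]),proj("top",[0,0,0]))
for n,u,v,z in [("case",205,218,.06),("bar",238,224,.054),("phot",380,206,.012),("pen",303,226,.01),("beak",301,174,.069)]: print(n,onz("top",u,v,z).round(3))
E
```

```text
[ 0.36952103 -0.0134991   1.00240124] [ 34.18121143 332.93758343] [305.12903672 405.88748338]
case [0.471 0.248 0.06 ]
bar [0.456 0.166 0.054]
phot [ 0.504 -0.206  0.012]
pen [0.452 0.002 0.01 ]
beak [0.581 0.005 0.069]
```

View pics/crop1.png

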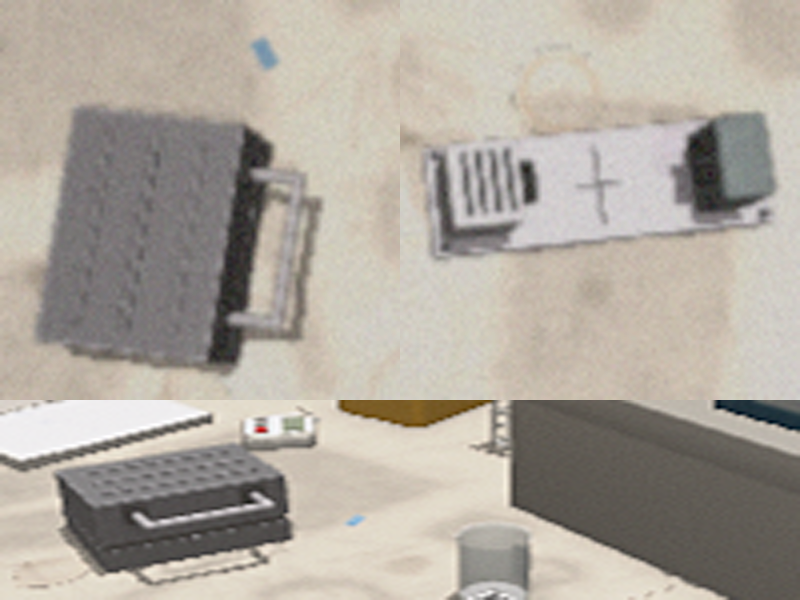

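The crop shows the bar's ends at top-view (239.7,204.5) and (234.2,242.0), and at scene-view about (255,185.3) and (287,179.6). The base-plate cross is at top-view (379.7,205.8).

Run:
```python
from h import *
def tri(a,b):
    A=[];B=[]
    for n,p in (("top",a),("scene",b)):
        o,d=ray(n,*p); d/=np.linalg.norm(d); M=np.eye(3)-np.outer(d,d); A.append(M);B.append(M@o)
    return np.linalg.lstsq(np.vstack(A),np.hstack(B),rcond=None)[0]
P=tri((234.2,242),(255,185.3)); Q=tri((239.7,204.5),(287,179.6)); print("bar",P.round(4),Q.round(4),np.linalg.norm(P-Q))
p=onz("top",234.2,242,.056);q=onz("top",239.7,204.5,.056); print(p,q,np.linalg.norm(p-q))
c=(p+q)/2; e=(q-p)/np.linalg.norm(q-p); print("mid",c,"bar dir yaw",np.degrees(np.arctan2(e[1],e[0])))
x=np.array([-e[1],e[0],0]); print("casex",x,"hinge",c+.146*x, "case",c+.091*x)
print("cross",onz("top",379.7,205.8,.012))
cr=lambda u,v:onz("top",330+(u-400)/4,160+v/4,.012)
k=[cr(425,152),cr(437,258),cr(768,222)]; print(np.array(k).round(4)); d=k[1]-k[2]; print("axis deg",np.degrees(np.arctan2(d[1],d[0])),np.linalg.norm(d),np.linalg.norm(k[0]-k[1]))
s=manip.get_state(); w,X,Y,Z=s["ee_rot"]; print(R.from_quat([X,Y,Z,w]).as_matrix().round(3))
```

```text
bar [0.4074 0.1721 0.0718] [0.5028 0.1609 0.0658] 0.09621499407065484
[0.41008151 0.17434775 0.056     ] [0.50515608 0.16224423 0.056     ] 0.09584189967992922
mid [0.45761879 0.16829599 0.056     ] bar dir yaw -7.255046877145845
casex [0.12628635 0.99199383 0.        ] hinge [0.4760566  0.31312709 0.056     ] case [0.46911085 0.25856743 0.056     ]
cross [ 0.50434885 -0.20476783  0.012     ]
[[ 0.5267 -0.088   0.012 ]
 [ 0.4551 -0.0946  0.012 ]
 [ 0.4769 -0.318   0.012 ]]
axis deg 95.58261003517721 0.22448120673649907 0.07189249248358844
[[-0.916  0.401 -0.001]
 [ 0.401  0.916 -0.001]
 [ 0.    -0.002 -1.   ]]
```

Call:
carry_out(moves=[30,2.25,-3.6,0,0.029,30,2.25,-3.6,0,0.029,30,2.25,-3.6,0,0.029,30,2.25,-3.6,0,0.029,30,2.25,-3.6,0,0.029,30,2.25,-3.6,0,0.029,30,2.25,-3.6,0,0.029,30,2.25,-3.6,-1,0.029,30,2.25,-3.6,-1,0.029,30,2.25,-3.6,-1,0.026], squeeze=40)

```text
clock: 1.1
position: [0.4561, 0.1651, 0.2009]
ee_rot: [-0.0, 0.062, 0.998, 0.0]
contact_force: [0.7, 1.2, -1.0]
width: 0.0259
```

```bash
cat > w.py <<'E'
import sys,pickle
from h import *
s=manip.get_state(); im=manip.get_image("wrist")[:,:,::-1]
n=sys.argv[1]; pickle.dump(s,open(f"pics/{n}.pkl","wb")); cv2.imwrite(f"pics/{n}_raw.png",im)
cv2.imwrite(f"pics/{n}.png",cv2.resize(im,(800,500),interpolation=cv2.INTER_CUBIC))
print(s["clock"],s["position"].round(4),s["width"],s["contact_force"].round(2),s["qpos"].round(3)); q=s["ee_rot"]; print(R.from_quat([*q[1:],q[0]]).as_matrix().round(3))
E
python3 w.py w1
```

```text
1.1 [0.4561 0.1651 0.2009] 0.02594313165559871 [ 0.7   1.17 -0.96] [ 0.204  0.161  1.738  0.     1.242 -1.243]
[[-0.992  0.124  0.   ]
 [ 0.124  0.992  0.   ]
 [ 0.     0.    -1.   ]]
```

View pics/w1.png

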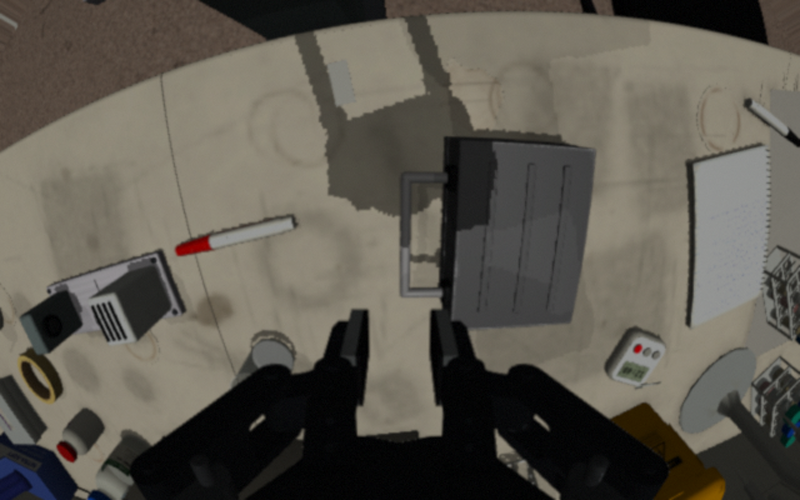

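The wrist picture shows the bar from (406,178) to (406,293), the case right of it with the lid nearly shut, and the beaker at (270,350). Locating the bar from this view and the top view.

Run:
```python
from h import *
import pickle
s=pickle.load(open("pics/w1.pkl","rb"))
for z in (.054,.062,.07):
    a=onz("wrist",324.8,142.4,z,s);b=onz("wrist",324.8,233.8,z,s); print(z,a.round(4),b.round(4),np.linalg.norm(a-b),((a+b)/2).round(4), np.degrees(np.arctan2(*(b-a)[[1,0]])))
    a=onz("top",234.2,242,z);b=onz("top",239.7,204.5,z);print("top",((a+b)/2).round(4),np.linalg.norm(a-b))
# lid/case outlines in wrist: case bottom? hinge-side top corners
for u,v in [(595,150),(572,325)]: print(onz("wrist",u*.8,v*.8,.068,s).round(4))
# top lid corners in top view (crop px)
for u,v in [(75,108),(248,125),(212,362),(38,340)]: print("top",onz("top",165+u/4,160+v/4,.07).round(4))
```

```text
0.054 [0.4158 0.175  0.054 ] [0.5086 0.1638 0.054 ] 0.09348199788418661 [0.4622 0.1694 0.054 ] -6.882099767459664
top [0.4578 0.1687 0.054 ] 0.09604443935400735
0.062 [0.4147 0.175  0.062 ] [0.5049 0.1641 0.062 ] 0.09088785589389331 [0.4598 0.1695 0.062 ] -6.88209976745967
top [0.4571 0.1671 0.062 ] 0.09523428065769489
0.07 [0.4135 0.175  0.07  ] [0.5012 0.1644 0.07  ] 0.08829371390360004 [0.4573 0.1697 0.07  ] -6.882099767459676
top [0.4563 0.1656 0.07  ] 0.09442412196138254
[0.4054 0.3222 0.068 ]
[0.5547 0.305  0.068 ]
top [0.5491 0.3008 0.07  ]
top [0.5372 0.1921 0.07  ]
top [0.3891 0.2109 0.07  ]
top [0.4039 0.3178 0.07  ]
```

Call:
carry_out(moves=[30,0.03,0.04,-1.6,0,30,0.03,0.04,-1.6,0,30,0.03,0.04,-1.6,0,30,0.03,0.04,-1.6,0,30,0.03,0.04,-1.6,0,30,0.03,0.04,-1.6,0,30,0.03,0.04,-1.6,0,30,0.03,0.04,-1.6,0,30,0.03,0.04,-1.6,0,30,0.03,0.04,-1.3,0])

```text
clock: 2.15
position: [0.458, 0.1708, 0.0432]
ee_rot: [-0.001, 0.063, 0.998, -0.0]
contact_force: [0.8, 0.2, 0.8]
width: 0.0258
```

```bash
python3 w.py w2
python3 - <<'E'
from h import *
im=manip.get_image("scene")[:,:,::-1]; cv2.imwrite("pics/s2_raw.png",im)
w=cv2.imread("pics/w2_raw.png")[60:310,120:520]
cv2.imwrite("pics/c2.png",np.vstack([cv2.resize(w,(640,400)),cv2.resize(im[145:212,220:320],None,fx=6.4,fy=6.4,interpolation=cv2.INTER_CUBIC)])[:,:][:, :])
E
python3 -c "
import cv2;i=cv2.imread('pics/c2.png');print(i.shape);cv2.imwrite('pics/c2.png',cv2.resize(i,(480,600)) if i.shape[0]>600 else i)"
```

```text
2.15 [0.458  0.1708 0.0432] 0.02577315944179999 [0.81 0.18 0.76] [ 0.214  0.337  1.955  0.     0.851 -1.231]
[[-0.992  0.126 -0.001]
 [ 0.126  0.992 -0.   ]
 [ 0.001 -0.    -1.   ]]
(829, 640, 3)
```

View pics/c2.png

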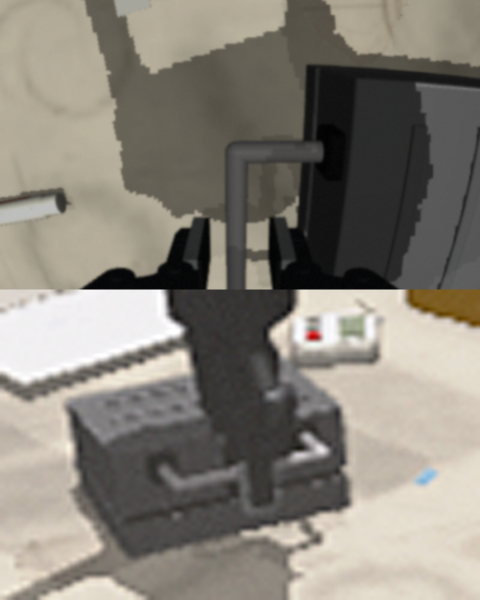

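The fingers straddle the bar about centred, and the lid looks shut or nearly so. Closing on it, then estimating the bar's height from the two wrist views (bar corner at raw (316.7,189.5) now, (324.8,142.4) before).

Call:
carry_out(moves=[0,0,0,0,0,0,0,0,0,0,0,0,0,0,0,0,0,0,0,0,0,0,0,0,0,0,0,0,0,0,0,0,0,0,0,0,0,0,0,0,0,0,0,0,0,0,0,0,0,0], squeeze=40)

```text
clock: 3.25
position: [0.4584, 0.1696, 0.0448]
ee_rot: [0.0, 0.062, 0.998, -0.001]
contact_force: [0.0, -4.8, -1.2]
width: 0.0064
```

Run:
```python
from h import *
import pickle
A=[];B=[]
for n,p in (("w1",(324.8,142.4)),("w2",(316.7,189.5))):
    o,d=ray("wrist",*p,pickle.load(open(f"pics/{n}.pkl","rb"))); d/=np.linalg.norm(d); M=np.eye(3)-np.outer(d,d); A.append(M);B.append(M@o)
print("corner",np.linalg.lstsq(np.vstack(A),np.hstack(B),rcond=None)[0])
s=manip.get_state();print(s["position"],s["contact_force"],s["moment"],s["width"])
r=.149; ph=.2027
for t0 in (0,.1):
    th=np.linspace(t0,1.83,11); P=np.c_[-r*np.cos(th+ph),r*np.sin(th+ph)]*100; print(t0,np.diff(P,axis=0).round(2).tolist())
```

```text
corner [0.41607764 0.17474863 0.05170213]
[0.45844603 0.1696044  0.0448291 ] [ 0.01971361 -4.80103435 -1.22555484] [-0.84533877  0.05967911 -0.05624582] 0.00644678334198678
0 [[0.79, 2.61], [1.25, 2.42], [1.67, 2.15], [2.03, 1.81], [2.33, 1.41], [2.55, 0.96], [2.68, 0.48], [2.72, -0.01], [2.68, -0.51], [2.54, -0.99]]
0.1 [[0.98, 2.38], [1.37, 2.18], [1.73, 1.91], [2.03, 1.58], [2.27, 1.21], [2.45, 0.8], [2.55, 0.37], [2.57, -0.08], [2.52, -0.52], [2.4, -0.94]]
```

Call:
carry_out(moves=[0,0.035,0.28,0.86,0,0,0.035,0.28,0.86,0,0,0.035,0.28,0.86,0,0,0.055,0.425,0.8,0,0,0.055,0.425,0.8,0,0,0.055,0.425,0.8,0,0,0.07,0.565,0.7,0,0,0.07,0.565,0.7,0,0,0.07,0.565,0.7,0,0,0,0,0,0])

```text
clock: 4.25
position: [0.4639, 0.2107, 0.1162]
ee_rot: [0.001, 0.063, 0.998, 0.001]
contact_force: [-1.0, 0.6, -0.2]
width: 0.0063
```

```bash
python3 -c "
from h import *
s=manip.get_state();print(s['clock'],s['position'],s['contact_force'],s['moment'],s['width'])"
```

```text
4.25 [0.46394968 0.21068899 0.11620589] [-1.04561904  0.64854793 -0.19811231] [ 0.12549742  0.03427583 -0.04466538] 0.006292524601206778
```

Run:
```python
from h import *
im=manip.get_image("scene")[:,:,::-1]
cv2.imwrite("pics/s3.png",cv2.resize(im[120:220,210:360],None,fx=4,fy=4,interpolation=cv2.INTER_CUBIC))
```

```text
(no output)
```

View pics/s3.png

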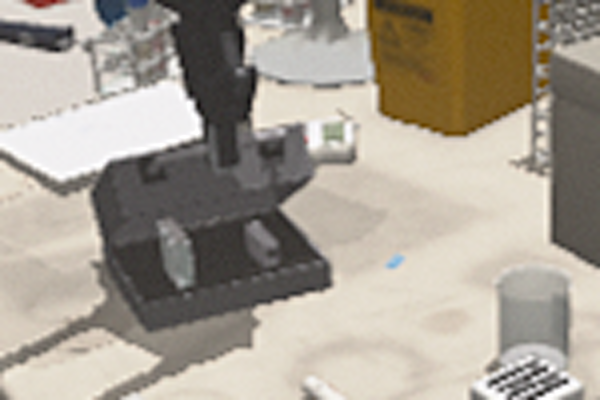

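The lid has followed to about 0.5 rad. The tall cuvette is in the slot nearer the robot and the filter block in the far one. Continuing the arc.

Call:
carry_out(moves=[0,0.1,0.765,0.77,0,0,0.1,0.82,0.71,0,0,0.11,0.87,0.65,0,0,0.12,0.915,0.58,0,0,0.12,0.955,0.51,0,0,0.125,0.99,0.44,0,0,0.13,1.02,0.37,0,0,0.13,1.04,0.29,0,0,0.135,1.06,0.21,0,0,0.135,1.07,0.13,0])

```text
clock: 5.3
position: [0.476, 0.3032, 0.1594]
ee_rot: [-0.0, 0.062, 0.998, -0.002]
contact_force: [6.0, -1.1, -15.7]
width: 0.006
```

Call:
carry_out(moves=[0,0.15,0.74,-0.1,0,0,0.15,0.74,-0.13,0,0,0.15,0.73,-0.16,0,0,0.12,0.73,-0.2,0,0,0.11,0.73,-0.22,0,0,0.11,0.72,-0.22,0,0,0.11,0.71,-0.24,0,0,0,0,0,0,0,0,0,0,0,0,0,0,0,0])

```text
clock: 6.3
position: [0.4837, 0.3581, 0.1514]
ee_rot: [-0.0, 0.063, 0.998, 0.003]
contact_force: [-4.5, 3.9, 7.0]
width: 0.0066
```

Call:
carry_out(moves=[0,0.03,0.4,-0.08,0,0,0.03,0.4,-0.1,0,0,0.04,0.4,-0.12,0,0,0.05,0.4,-0.14,0,0,0.05,0.4,-0.15,0,0,0.05,0.4,-0.15,0,0,0,0,0,0,0,0,0,0,0,0,0,0,0,0,0,0,0,0,0])

```text
clock: 7.3
position: [0.4863, 0.378, 0.1426]
ee_rot: [-0.0, 0.063, 0.998, -0.001]
contact_force: [-5.1, -3.3, 9.4]
width: 0.0063
```

Call:
carry_out(moves=[0,0.02,0.25,-0.08,0,0,0.02,0.25,-0.08,0,0,0.02,0.25,-0.08,0,0,0,0,0,0,0,0,0,0,0,0,0,0,0,0,0,0,0,0,0,0,0,0,0,0,0,0,0,0,0,0,0,0,0,0])

```text
clock: 8.3
position: [0.4864, 0.3783, 0.1423]
ee_rot: [-0.001, 0.062, 0.998, -0.008]
contact_force: [-7.2, -21.4, 24.8]
width: 0.006
```

Position stopped and force rose to about 33 N: the lid is on its stop. Unload, release, rise.

Call:
carry_out(moves=[0,-0.02,-0.3,0.12,0,0,-0.02,-0.25,0.12,0,30,0,0,0,0,30,0,0,0,0,30,0,0,0,0,30,0,0,0,0,30,0,0,0.5,0,30,0,0,2,0,30,0,0,3,0,30,0,0,3,0])

```text
clock: 9.3
position: [0.4871, 0.381, 0.2273]
ee_rot: [-0.0, 0.063, 0.998, -0.0]
contact_force: [0.8, 0.3, -0.0]
width: 0.026
```

Call:
carry_out(moves=[30,-0.5,-1.3,0.5,-0.15,30,-0.5,-1.3,0,-0.15,30,-0.5,-1.3,0,-0.15,30,-0.5,-1.3,0,-0.15,40,-0.5,-1.3,0,-0.15,40,-0.5,-1.3,0,-0.15,40,-0.5,-1.3,0,-0.15,40,-0.5,-1.3,0,-0.15,40,-0.5,-1.3,0,-0.15,40,-0.5,-1.3,0,-0.15])

```text
clock: 10.3
position: [0.4372, 0.2506, 0.232]
ee_rot: [0.0, 0.728, 0.685, 0.0]
contact_force: [0.0, -1.0, -1.0]
width: 0.0341
```

Call:
carry_out(moves=[40,0,0,-1.5,-0.07,40,0,0,-1.5,0,40,0,0,-1.5,0,40,0,0,-1.5,0,40,0,0,-1.5,0,40,0,0,-1.5,0,40,0,0,-1.5,0,40,0,0,0,0,40,0,0,0,0,40,0,0,0,0])

```text
clock: 11.3
position: [0.438, 0.2513, 0.1276]
ee_rot: [0.0, 0.75, 0.662, 0.001]
contact_force: [0.0, 0.0, 0.3]
width: 0.0342
```

```bash
python3 w.py w3; python3 -c "
from h import *
s=manip.get_state()
for p in [(.4355,.248,.06),(.503,.2395,.04)]: print(proj('wrist',p,s)*1.25)"
```

```text
11.3 [0.438  0.2513 0.1276] 0.034204272415170156 [0.05 0.02 0.29] [ 0.383  0.254  1.815 -0.     1.071  0.508]
[[ 0.125  0.992  0.002]
 [ 0.992 -0.125  0.001]
 [ 0.001  0.002 -1.   ]]
[393.97055674 274.42481257]
[499.51728686 261.9918007 ]
```

View pics/w3.png

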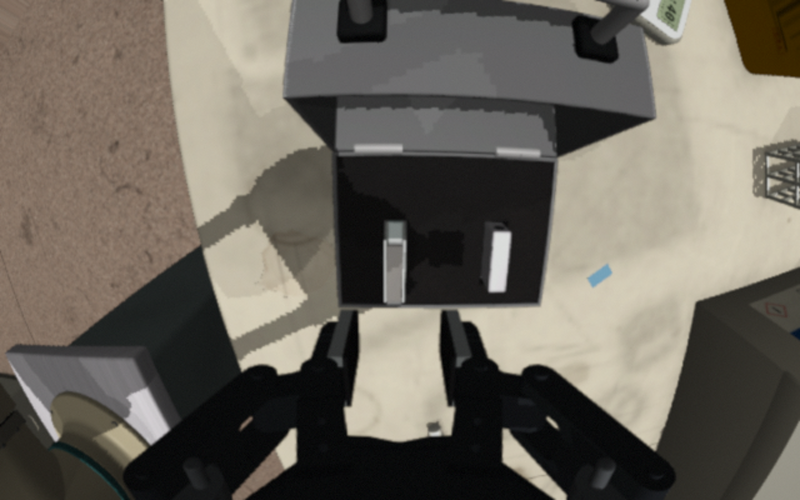

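The wrist view shows the cuvette top centred at (395,271), predicted (394,274), and the filter at (498,262), predicted (499,262). The model agrees within 2 mm, so descending at (0.436, 0.250).

Call:
carry_out(moves=[40,-0.1,-0.05,-1,0,40,-0.1,-0.05,-1,0,40,0,0,-1,0,40,0,0,-1,0,40,0,0,-1,0,40,0,0,-1,0,40,0,0,-1,0,40,0,0,-1,0,40,0,0,-1,0,40,0,0,-0.5,0])

```text
clock: 12.35
position: [0.4348, 0.2497, 0.0305]
ee_rot: [-0.0, 0.75, 0.662, -0.001]
contact_force: [0.4, 0.2, -0.4]
width: 0.0344
```

```bash
python3 w.py w4
python3 - <<'E'
from h import *
a=cv2.imread("pics/w4_raw.png")
cv2.imwrite("pics/c4.png",cv2.resize(a[150:300,220:420],None,fx=3,fy=3,interpolation=cv2.INTER_CUBIC))
E
```

```text
12.35 [0.4348 0.2497 0.0305] 0.03437409103115943 [ 0.39  0.21 -0.43] [ 0.382  0.369  1.943 -0.     0.83   0.508]
[[ 0.125  0.992 -0.001]
 [ 0.992 -0.125 -0.001]
 [-0.001 -0.001 -1.   ]]
```

View pics/c4.png

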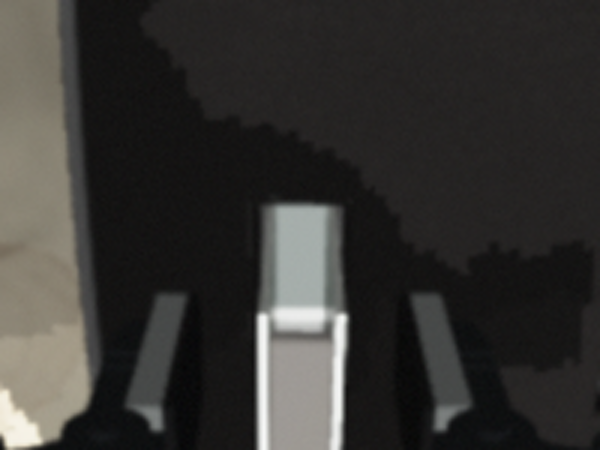

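The cuvette is centred between the fingers (crop u≈302 against a finger mid of 299), and the window end is about 10 mm beyond the finger edge. Closing, then lifting.

Call:
carry_out(moves=[0,0,0,0,0,0,0,0,0,0,0,0,0,0,0,0,0,0,0,0,0,0,0,0,0,0,0,0,0,0,0,0,0,0,0,0,0,0,0,0,0,0,0,0,0,0,0,0,0,0], squeeze=35)

```text
clock: 13.4
position: [0.4353, 0.2499, 0.0318]
ee_rot: [0.0, 0.75, 0.662, 0.0]
contact_force: [-0.1, 0.4, 1.6]
width: 0.0117
```

Call:
carry_out(moves=[0,0,0,0.3,0,0,0,0,0.5,0,0,0,0,0.5,0,0,0,0,0.7,0,0,0,0,1,0,0,0,0,1,0,0,0,0,1.5,0,0,0,0,2,0,0,0,0,2,0,0,0,0,2,0])

```text
clock: 14.4
position: [0.4352, 0.2499, 0.1483]
ee_rot: [0.0, 0.75, 0.662, 0.0]
contact_force: [-0.1, 0.7, -0.7]
width: 0.0118
```

```bash
python3 w.py w5
python3 - <<'E'
from h import *
k=lambda u,v,z:onz("top",330+(u-400)/4,160+v/4,z)
# head tops: lamp (z .091)  crop corners, detector
print("lamp top",[k(u,v,.091)[:2].round(4).tolist() for u,v in [(446,148),(516,143),(525,222),(455,230)]])
print("det top",[k(u,v,.091)[:2].round(4).tolist() for u,v in [(720,117),(766,112),(775,192),(728,202)]])
t=cv2.imread("pics/top0.png"); im=manip.get_image("top")[:,:,::-1]; cv2.imwrite("pics/top5_raw.png",im)
cv2.imwrite("pics/c5.png",np.clip(1.6*cv2.resize(im[180:235,328:433],None,fx=7.6,fy=7.6,interpolation=cv2.INTER_CUBIC),0,255))
E
```

```text
14.4 [0.4352 0.2499 0.1483] 0.011773031457115373 [-0.08  0.72 -0.68] [ 0.382  0.23   1.79  -0.     1.121  0.508]
[[ 0.125  0.992  0.001]
 [ 0.992 -0.125  0.   ]
 [ 0.     0.001 -1.   ]]
lamp top [[0.5165, -0.0952], [0.5193, -0.1388], [0.4699, -0.1429], [0.4654, -0.0996]]
det top [[0.5346, -0.2671], [0.5375, -0.2962], [0.487, -0.2991], [0.4811, -0.2695]][ WARN:0@1.527] global loadsave.cpp:1063 imwrite_ Unsupported depth image for selected encoder is fallbacked to CV_8U.
```

View pics/c5.png

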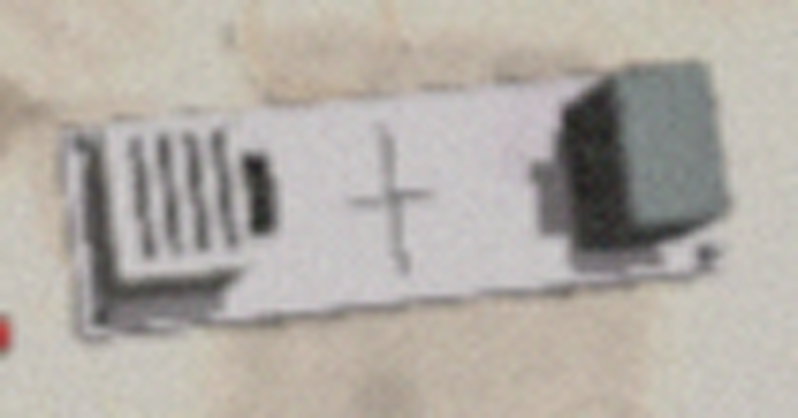

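The crop shows the cross at (394,195), the plate's lower edge from (85,335) to (720,268) and its upper edge from (62,130) to (600,82).

Run:
```python
from h import *
k=lambda u,v,z=.012:onz("top",328+u/7.6-.4,180+v/7.6-.4,z)
ang=lambda a,b:np.degrees(np.arctan2(*(k(*a)-k(*b))[[1,0]]))
print("cross",k(394,195),"lower",ang((85,335),(720,268)),"upper",ang((62,130),(600,82)),"crossbar",ang((350,204),(432,192)),"stroke-",ang((380,125),(405,272)))
print("corner sizes",np.linalg.norm(k(62,130)-k(85,335)),np.linalg.norm(k(85,335)-k(720,268)))
# red-ish/pale mask min area rect of plate not attempted; lens lamp disc centre edge
s=manip.get_state();print(s["contact_force"],s["moment"])
```

```text
cross [ 0.50582871 -0.20412482  0.012     ] lower 95.40403843399963 upper 94.63500194397876 crossbar 97.78524663505804 stroke- 7.534496663259472
corner sizes 0.07322905111180177 0.2266260696845711
[ 1.25382967 -0.22061363 -1.2642927 ] [-0.04344285 -0.03796048  0.03802655]
```

Call:
carry_out(moves=[0,0.3,-1,1,0,0,0.3,-2,1,0.02,0,0.3,-2.5,1,0.02,0,0.3,-2.5,1,0.02,0,0.3,-2.5,0,0.02,0,0.3,-2.5,0,0.02,0,0.4,-2.5,0,0.02,0,0.4,-2.5,0,0.02,0,0.4,-2.5,0,0.02,0,0.4,-2.5,0,0.02])

```text
clock: 15.5
position: [0.4685, 0.0182, 0.1861]
ee_rot: [-0.001, 0.687, 0.726, -0.001]
contact_force: [-0.1, 0.1, -0.8]
width: 0.012
```

Call:
carry_out(moves=[0,0.4,-2.5,0,0.02,0,0.4,-2.5,0,0.015,0,0.4,-2.5,0,0,0,0.4,-2.5,0,0,0,0.4,-2.5,0,0,0,0.4,-2.5,0,0,0,0.4,-2.5,0,0,0,0.4,-2.5,0,0,0,0.4,-1.5,0,0,0,0,-0.9,0,0])

```text
clock: 16.5
position: [0.5051, -0.2055, 0.1861]
ee_rot: [-0.0, 0.675, 0.738, -0.0]
contact_force: [0.1, 0.0, -0.4]
width: 0.0117
```

Call:
carry_out(moves=[0,0,0,0,0,0,0,0,0,0,0,0,0,0,0,0,0,0,0,0,0,0,0,0,0,0,0,0,0,0,0,0,0,0,0,0,0,0,0,0,0,0,0,0,0,0,0,0,0,0])

```text
clock: 17.5
position: [0.5052, -0.2042, 0.1866]
ee_rot: [0.0, 0.675, 0.738, 0.0]
contact_force: [-0.3, 0.0, -0.2]
width: 0.0116
```

```bash
python3 w.py w6
python3 - <<'E'
from h import *
s=manip.get_state(); q=s["ee_rot"]; T=R.from_quat([*q[1:],q[0]]).as_matrix()
print("yaw tool x deg",np.degrees(np.arctan2(T[1,0],T[0,0])))
print("cross pred",proj("wrist",[.5055,-.2045,.012],s)*1.25)
for lx in (.02125,-.02125): print("cell top glass end",proj("wrist",s["position"]+T@[lx,0,-.0245],s)*1.25,"bottom",proj("wrist",s["position"]+T@[lx,0,.0218],s)*1.25)
E
```

```text
17.5 [ 0.5052 -0.2042  0.1866] 0.01156989907262157 [-0.34  0.04 -0.21] [-0.512  0.26   1.642  0.     1.239 -0.602]
[[-0.09   0.996  0.   ]
 [ 0.996  0.09  -0.   ]
 [-0.     0.    -1.   ]]
yaw tool x deg 95.15301188106938
cross pred [398.54667889 222.23752039]
cell top glass end [397.27672799 309.81825536] bottom [397.66769251 261.97555835]
cell top glass end [397.58294079 403.96062869] bottom [397.84693702 342.18509091]
```

View pics/w6.png

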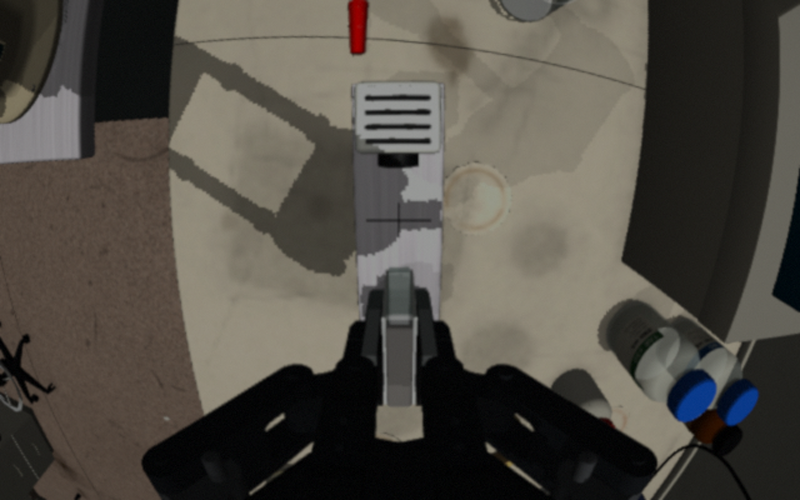

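The cross is seen at (399,219) against a predicted (398.5,222). The cuvette's near end is at v≈314 (predicted 310) and its bottom at 268 (predicted 262). So the cuvette sits about 2 mm towards −y of the TCP, and the cross is 1–2 mm further +y. I'm shifting +3.5 mm in y and descending; the yaw matches the plate edges.

Call:
carry_out(moves=[0,0,0.35,-0.5,0,0,0,0,-1,0,0,0,0,-1.5,0,0,0,0,-1.5,0,0,0,0,-1.5,0,0,0,0,-1.5,0,0,0,0,-1.5,0,0,0,0,-1.5,0,0,0,0,-1,0,0,0,0,-0.5,0])

```text
clock: 18.55
position: [0.5044, -0.2001, 0.0652]
ee_rot: [-0.001, 0.675, 0.738, -0.0]
contact_force: [0.1, -0.4, -0.6]
width: 0.0116
```

Call:
carry_out(moves=[0,0,0,-0.4,0,0,0,0,0,0,0,0,0,0,0,0,0,0,0,0,0,0,0,0,0,0,0,0,0,0,0,0,0,0,0,0,0,0,0,0,0,0,0,0,0,0,0,0,0,0])

```text
clock: 19.55
position: [0.5052, -0.2006, 0.0626]
ee_rot: [0.0, 0.675, 0.738, 0.0]
contact_force: [-0.1, 0.3, -1.1]
width: 0.012
```

```bash
python3 w.py w7
python3 - <<'E'
from h import *
a=cv2.imread("pics/w7_raw.png"); s=manip.get_image("scene")[:,:,::-1]
c1=cv2.resize(a[60:360,200:440],(400,500)); c2=cv2.resize(s[190:300,315:420],(400,419),interpolation=cv2.INTER_CUBIC); c3=cv2.resize(s[80:220,200:440],(400,181))[:81]*0
c3=cv2.resize(s[110:215,220:410],(400,181),interpolation=cv2.INTER_CUBIC)
cv2.imwrite("pics/c7.png",np.hstack([np.vstack([c1,np.zeros((100,400,3),np.uint8)]),np.vstack([c2,c3])]))
S=manip.get_state(); q=S["ee_rot"]; T=R.from_quat([*q[1:],q[0]]).as_matrix(); p=S["position"]
f=lambda P:(((proj("scene",P)-[315,190])*[400/105,419/110]).round(1)+[400,0])
ax=np.array([-.09,.996,0]); M=np.array([.5055,-.203,.066])
for t in (.052,-.052): print("lens centre",f(M+t*ax))
c=p+T@[-.0019,0,-.0032]; print("cell centre",c, "top/bottom of ends",[f(c+e*.02125*ax+[0,0,h]).tolist() for e in (1,-1) for h in (.021,-.025)])
fw=lambda P:((proj("wrist",P,S)-[200,60])/.6).round(1)
print("wrist lens+ top edge",fw(M+.052*ax+[0,0,.014]),"lens- ",fw(M-.052*ax+[0,0,.014]),"cell glass top ends",fw(c+.02125*ax+[0,0,.021]),fw(c-.02125*ax+[0,0,.021]))
E
```

```text
19.55 [ 0.5052 -0.2006  0.0626] 0.012023519575949274 [-0.13  0.35 -1.11] [-0.506  0.378  1.816  0.     0.947 -0.596]
[[-0.09   0.996  0.   ]
 [ 0.996  0.09   0.   ]
 [ 0.     0.    -1.   ]]
lens centre [541.1 148.2]
lens centre [666.5 227.4]
cell centre [ 0.50542777 -0.20250104  0.0658083 ] top/bottom of ends [[576.5, 141.1], [574.1, 203.8], [628.3, 172.8], [624.5, 236.8]]
wrist lens+ top edge [196.3 197.9] lens-  [197.2 494.8] cell glass top ends [196.4 319.1] [196.8 442.6]
```

View pics/c7.png

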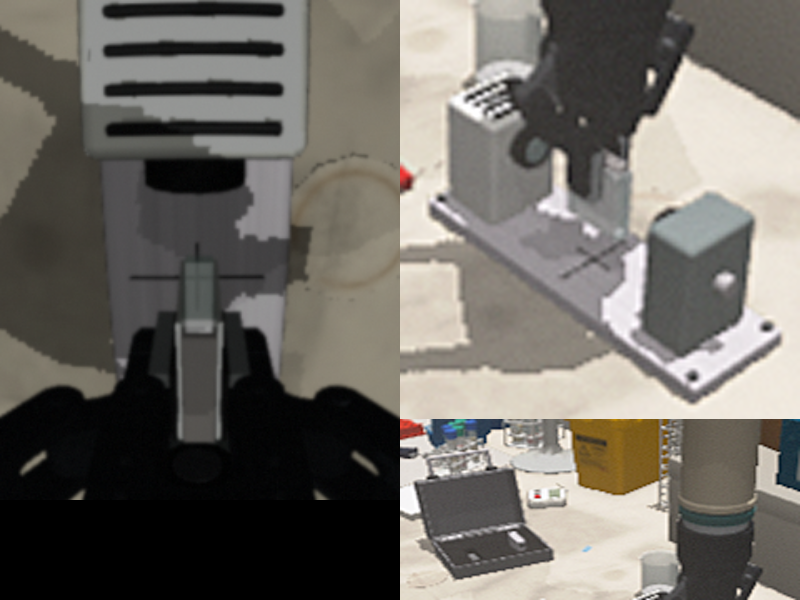

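The wrist crop shows the lamp lens's lowest rim at v≈190, the cross at (197,277), and the cuvette's glass from v≈322 to 442, with its lower end at 262. The scene crop shows it upright between the heads, with the lid open and the filter in its slot. I'm checking these numbers against the model.

Run:
```python
from h import *
import pickle
S=pickle.load(open("pics/w7.pkl","rb")); W=lambda u,v:(200+.6*u,60+.6*v)
print("cross",onz("wrist",*W(197,277),.012,S))
for z in (.0868,.087): print("cell glass top ends",onz("wrist",*W(198,322),z,S),onz("wrist",*W(198,442),z,S))
print("cell bottom end",onz("wrist",*W(198,262),.041,S))
ax=np.array([-.09,.996,0]);lx=np.array([.996,.09,0])
fw=lambda P:((proj("wrist",P,S)-[200,60])/.6)
for y0 in (-.203,-.201,-.199):
    M=np.array([.5055,y0,.066])+.052*ax
    rim=np.array([fw(M+.014*(np.cos(t)*lx+np.sin(t)*np.array([0,0,1]))) for t in np.linspace(0,2*np.pi,60)])
    print(y0,"rim u",rim[:,0].min(),rim[:,0].max(),"v",rim[:,1].min(),rim[:,1].max())
```

```text
cross [ 0.50527516 -0.20218661  0.012     ]
cell glass top ends [ 0.50396294 -0.18216427  0.0868    ] [ 0.50762903 -0.22339141  0.0868    ]
cell glass top ends [ 0.50395342 -0.18205544  0.087     ] [ 0.50761326 -0.22321224  0.087     ]
cell bottom end [ 0.50408272 -0.18394364  0.041     ]
-0.203 rim u 145.65032537962736 247.73198232324623 v 174.02334469899284 197.86019264664495
-0.201 rim u 146.10532262334158 248.56476384688838 v 167.54528195639153 190.08536503972755
-0.199 rim u 146.57032926049445 249.39696069395856 v 161.03398305719807 182.25167272188028
```

Call:
carry_out(moves=[0,0,0.07,0,0,0,0,0.06,0,0,0,0,0,0,0,0,0,0,0,0,0,0,0,0,0,0,0,0,0,0,0,0,0,0,0,0,0,0,0,0,0,0,0,0,0,0,0,0,0,0])

```text
clock: 20.65
position: [0.5053, -0.1994, 0.0626]
ee_rot: [0.0, 0.675, 0.738, 0.0]
contact_force: [0.8, 0.5, -0.3]
width: 0.0117
```

Run:
```python
from h import *
s=manip.get_state(); print(s["clock"],s["position"],s["width"],s["contact_force"],abs(s["qd"]).max())
a=cv2.imread("pics/top0.png").astype(int); b=manip.get_image("top")[:,:,::-1].astype(int)
for n,(r0,r1,c0,c1) in dict(pen=(215,240,275,332),beaker=(160,190,288,314)).items(): print(n,"mean diff",abs(a-b)[r0:r1,c0:c1].mean())
c=b[150:260,150:345].astype(np.uint8); cv2.imwrite("pics/c8.png",cv2.resize(np.vstack([a[150:260,150:345].astype(np.uint8),c]),None,fx=2.7,fy=2.7,interpolation=cv2.INTER_CUBIC))
```

```text
20.65 [ 0.50525951 -0.19935578  0.06262614] 0.011703563062273685 [ 0.78586733  0.54215615 -0.25176131] 0.0021684007257476746
pen mean diff 7.726549707602339
beaker mean diff 8.881623931623931
```

View pics/c8.png

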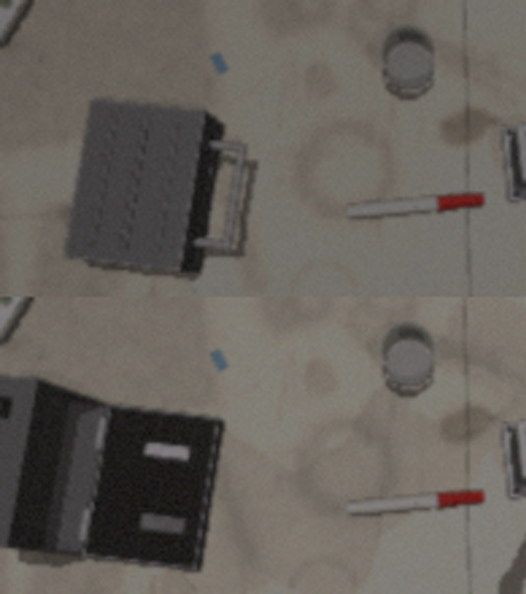

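The before/after view shows the pen and beaker unmoved, with only the arm's shadow added. The lid stands open, the filter is in its slot and the cuvette slot is empty. The arm is steady with no contact load, so I'm handing in.

```bash
python3 -c "
from rig import manip
print(manip.sign_off())"
```

```text
the job is handed in; nothing more can be done
None
```

The job is handed in at 20.7 s with the lid open on its stop and the cuvette held upright and steady at the beam midpoint.

- **Lid:** I swung it open by its bar until it stopped moving and the force rose to about 33 N, then let go. The last top view still shows it open.
- **Cuvette:** I gripped it by the frosted sides at 35 N, with the finger edges about 10 mm from the windows, and carried it to the photometer. It is turned to the beam axis, which I measured at about 95.2°.

**Last checks:**
- The cuvette centre is at about (0.505, −0.202, 0.066) m. The contact force is about 1 N, the same as the sensor noise.
- The pen and beaker have not moved, and the filter block is still in its slot.

**Disagreements:** The estimates of the beam midpoint differ by about 3 mm in y. The wrist view gave −0.201 to −0.202 m and the top camera −0.2045 m; I went by the wrist view. The cuvette height (±1–2 mm) comes from its known depth in the slot, and no separate picture checks it.

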